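Close up the label printer after a roll change

ROBOT

A 7-joint arm with a two-finger parallel gripper is mounted at the origin on the work surface; the furniture and walls round the work are solid. World frame = base frame: x ahead of the robot, y to its left, z up, the work surface at z = 0. Lengths are in m, angles in rad, forces in N, time in s.
With the tool pointing down it reaches from about 0.4 to 0.875 m from the base axis. Payload 4.4 kg.
Tool frame: the origin (TCP) lies on the mounting face of the last link; the fingertips stand manip.tip_extent ahead of it and the grasp point (between the pads) lies 155 mm ahead of it (manip.tip_extent is the distance from the TCP to the fingertips, in m); z points along the fingers, y is the line along which they close (so a half turn about z gives the same grasp; the last joint's range is limited). The gripper opens to 85 mm and grips with 20 to 120 N. Pads are 22 mm wide; open, the fingers measure 114 mm over their backs; the gripper's body (76 mm by 85 mm) begins 54 mm behind the grasp point. The pads swing forward as they close: fully open they stand 13 mm farther back than shut.
Start: joints at [1.185, 0.628, 0.038, 1.517, -0.027, 0.996, -0.02], TCP at [0.204, -0.617, 0.405] pointing down, gripper open.
Joint ranges: [-3.06, 3.06], [-0.37, 2.12], [-1.25, 1.32], [0.18, 2.47], [-1.1, 4.24], [0.23, 1.98], [-2.94, 2.94]. Speed limits (rad/s): [2.57, 2.57, 3.14, 3.14, 3.14, 3.14, 3.14].

INTERFACE

Orientations are given as a unit quaternion [x, y, z, w].
In Python, from station import manip gives the robot as it stands.
- The arm moves only by the tool step_arm, never from a script. Its argument "plan" is a list of rows, each a list of 3 entries, a list of its own where there are three numbers: the shift along the world's x, y, z scaled (see below), then the turn, a rotation vector about the world's x, y, z scaled (see below), then the finger opening in mm, from 0 to 85.4. A call has exactly 5 rows; each row is the pose to reach, as a shift and turn from the pose commanded when the call began; what a row does not reach only later rows make up. The controller multiplies each number of a shift by 10 cm and each number of a turn by 60 degrees. A row lasts 1/10 s, in which the tool goes at most 50 mm and 8.59 degrees, less where a joint would pass 70% of its speed; a pose out of reach is approached as far as the arm can. A call with a number of a shift or a turn outside -1 to 1 is refused whole. A call with a gripper value outside its range is refused whole. The fingers move at their own pace and stop on an object; "newtons" is the grip in N (left out, the last holds). Time passes only in rows, so rows that repeat a pose let the fingers close, or fill a call up. It gives the time, the measured TCP pose, the force, the opening and the grip force at its end, in the units of the state.
- manip.get_state(): the state, without advancing time (a new reading comes with each control period).
- manip.camera(name): name is "scene" or "top" or "wrist"; returns a dict with "image" (420x560x3 uint8, red, green, blue), "fx", "fy", "cx", "cy" (pixels), "xyz" and "orientation" of the camera in the world; the wrist camera has in their place "tool_from_camera" (4x4, takes a point from camera to tool coordinates, whose origin is the TCP and whose axes are the flange's). Camera axes: x right, y down, z forward; pixel columns grow to the right and rows downward; lengths in m; the calibration is good to about 2 mm. The wrist camera is an equidistant fisheye: a pixel r from the principal point sees the ray r / f radians off the axis. A picture is of the moment at which its call begins: read the wrist's pose just before it. There is no depth.
- manip.hand_in(): hands the job in; it is judged then, once.
The state is a dict: "time_s": time; "joints": joint angles; "qd": joint speeds; "effort": joint torques, N m; "tool_pos": TCP position; "tcp_rot": TCP orientation; "ft_force": force on the tool from outside, world axes, zero at the start; "moment": the same for the moment, N m; "opening": finger opening in m; "grip_force": force on a finger pad.
Only numpy, scipy, OpenCV 4.12 (cv2) and the standard library are available. Lean on these libraries where they do the work, as an engineer would, in place of code of your own. Each camera call takes 0.05 s, during which the arm holds its last target. There are 200 camera calls.

TASK

The label printer has just been given a new roll. Touching it with the fingers only, push its green edge guide in until it rests against the edge of the labels, then swing the cover shut and press its front down until it latches, and finally press the off-white feed button fully down and let it come up again. Do it without forcing the printer, and leave the other things on the table where they are.

Things in the scene. Friction and masses are not known exactly. Their poses are not given: they have to be found in the camera images.
- printer: label printer fixed on the table: black base, light grey hinged cover; 215 deep, 196 wide, 118 mm high when shut. Origin on the table under its middle: base front 125 mm ahead, back 90 mm behind. x runs from its front to its back, y to the left seen from the front, z up. Under the cover's front lies a flat deck, 66 mm above the table; the ledge in front of the cover is as high
- edge_guide (a joint): green upright edge guide on the deck, sliding position in m along the printer's y: 0 = touching the right edge of the white label strip (its stop), growing to the right (-y), at most 0.036. Friction 1 to 2 N; it stays where it is left. Right of it the deck is free to y = -98 mm but for a latch nose (x = -70, y = -83 mm, 20 mm high)
- guide_tab (a point): middle of the top edge of the green guide fin (moves with it), 23 mm above the deck; the fin reaches 2.5 mm to either side in y, 18 mm to either side in x and 22 mm down; at its foot a 3 mm high lip runs 13.5 mm to the right of this point
- cover (a joint): printer cover, hinge angle in rad: 0 = shut and latched, 1.57 = upright, at most 1.9 = leaning back. It stays put when open; pushed forward past upright to about 1.3 it sinks by itself, damped (2 to 3 s), onto the sprung latch, ajar at about 0.06 with its front 9 mm high. About 10 N down on its front between the two green marks (45 mm ahead of the printer's origin) snaps it to 0
- cover_hinge (a point): middle of the cover's hinge axis, which runs along the printer's y, 72 mm behind the printer's origin, 104 mm above the table
- cover_edge (a point): middle of the front edge of the cover's flat top (moves with it), on its outer face, 130 mm from the hinge axis and 14 mm outside it. The top is 196 mm wide; a front flap slopes on 48 mm down and 26 mm forward (when shut, foot of it 84 mm ahead of the origin). Upright, this edge is the highest part, the outer face looks to the printer's back and the flap juts to its front
- feed_button (a joint): feed button travel in m: 0 = released, 0.005 = fully down; sprung, about 4 N holds it down
- feed_top (a point): middle of the top of the feed button: round, off-white, 21 mm across, 9 mm proud of the ledge in front of the cover, on its right side, 106 mm ahead of the printer's origin; the foot of the shut cover's sloping front is 22 mm behind its middle
- spare_roll: spare white roll of labels lying on the table, 61 mm across, 19 mm high; origin under its middle; loose, leave alone
- sugar_tin: small black box of sugar packets, 60 x 66 x 66 mm; origin under its middle; loose, leave alone
- flour_shaker: steel flour shaker, 67 mm across, 110 mm high; origin under its middle; loose, leave alone
- portion_cup_2: small tan lidded portion cup, 56 mm across, 32 mm high; origin under its middle; loose, leave alone

How it is judged:
On the way, in this order (a step that is already met when the one before it is completed fails the run):
1. the edge guide rests against the labels while the cover is still open (value of joint edge_guide below 0.0025 m and value of joint cover above 0.6 rad), for 0.2 s.
2. the cover is shut and latched (value of joint cover below 0.02 rad and value of joint edge_guide below 0.0025 m), for 0.2 s.
3. the feed button is pressed fully down with the cover latched (value of joint feed_button above 0.0035 m and value of joint cover below 0.02 rad), for 0.05 s.
At the end, for the whole second after the job is handed in: the edge guide is within 2.5 mm of the label edge, the cover is latched (hinge below 0.02 rad), and the feed button, having been pressed more than 3.5 mm after that, is up again (within 1 mm) (all of step 2 and value of joint feed_button below 0.001 m); the robot touches nothing.
It fails at once if the printer is forced (more than 60 N from the fingers) (contact force between the fingers and printer above 60 N).
It fails at once if the printer is pushed with another part of the robot than its fingers (more than 5 N) (contact force between the arm and printer above 5 N).
It fails at once if a bystander is lifted, carried or pushed more than 20 mm or tipped over (distance of any of spare_roll, sugar_tin, flour_shaker, portion_cup_2 from where it was at the start of the episode above 0.02 m or angle between any of spare_roll, sugar_tin, flour_shaker, portion_cup_2's own z axis and vertical above 0.4 rad).
It also fails if it takes over 51 s, if anything falls off the work surface, if the arm or the gripper's body presses on something with over 40 N, if the wrist force passes 120 N, or if a joint passes its speed limit or range.

## Working session

There is one attempt and no reset: what is moved stays moved. The work goes in short steps, Python scripts to look and compute and a tool call to move; the robot and the scene stay as the last step left them, time stands still between calls to the robot, and variables do not carry over. Pictures are saved under pics/ and viewed, at most 10 in all, crops included, and the job is handed in when it is done.

Besides the shell and the picture viewer there is one more tool, called by a JSON object that holds its "op" and its "data", one argument or row to a line. step_arm: Moves the arm, as the interface text tells. Shifts and turns lie within -1 to 1; 1 stands for 10 cm of shift or 60 degrees of turn. Its arguments: {"type":"object","properties":{"plan":{"type":"array","items":{"type":"array"}},"newtons":{"type":"number"}},"required":["plan"]}

```bash
mkdir -p pics
python3 - <<'E'
from station import manip
import cv2,numpy as np,json
print(manip.tip_extent)
for n in("scene","top"):
    c=manip.camera(n); cv2.imwrite(f"pics/{n}0.png",cv2.resize(c["image"][:,:,::-1],(800,600)))
    np.save(f"{n}.npy",c["image"]); d={k:np.array(v).tolist() for k,v in c.items() if k!="image"}; json.dump(d,open(n+".json","w")); print(d)
s=manip.get_state();print(s)
E
```

```text
0.1734
{'fx': 389.92895056079357, 'fy': 389.92895056079357, 'cx': 271.3175439551644, 'cy': 211.4574905272549, 'xyz': [1.0605062598686532, -0.6559553463494523, 0.6266636119431763], 'orientation': [0.8148468411623626, 0.3045115258413942, -0.17091563140274024, -0.46269342227836796]}
{'fx': 542.1210203452914, 'fy': 542.1210203452914, 'cx': 288.1837095665782, 'cy': 207.55210341047305, 'xyz': [0.3004229252249626, 0.0011420977515093766, 1.3091798403590813], 'orientation': [-0.6956742863413252, 0.713659514854419, -0.05698375952407805, 0.05899351940463368]}
{'time_s': 0.1, 'joints': array([ 1.18517713,  0.62924395,  0.03843337,  1.51824693, -0.02699954,
        0.99633787, -0.02001927]), 'qd': array([ 3.37921098e-04, -1.10769500e-03,  1.99446452e-03, -2.36404761e-03,
       -2.47823798e-04,  2.62571942e-05,  1.17545055e-03]), 'effort': array([ 3.33450553e-03, -5.64530861e+01,  1.23055022e+00, -1.93972689e+01,
        1.12919306e-02,  5.45772346e-03, -5.28515983e-06]), 'tool_pos': array([ 0.20431128, -0.61677793,  0.40389362]), 'tcp_rot': array([ 9.87242061e-01,  1.59224292e-01, -1.41954088e-04, -8.47493772e-04]), 'ft_force': array([ 0.55054425, -0.4029711 ,  0.20151229]), 'moment': array([ 0.03985388, -0.0889183 ,  0.01906255]), 'grip_force': 0.0, 'opening': 0.08537042243049431}
```

View pics/scene0.png

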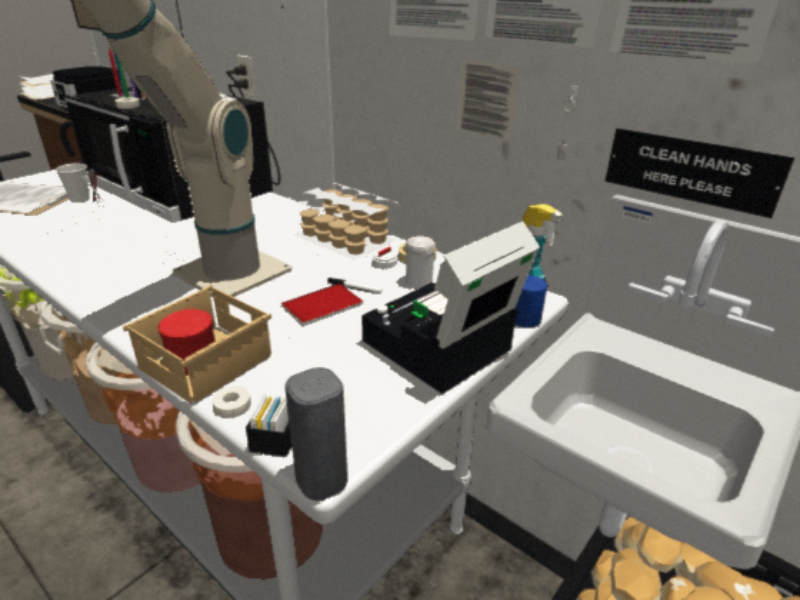

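View pics/top0.png

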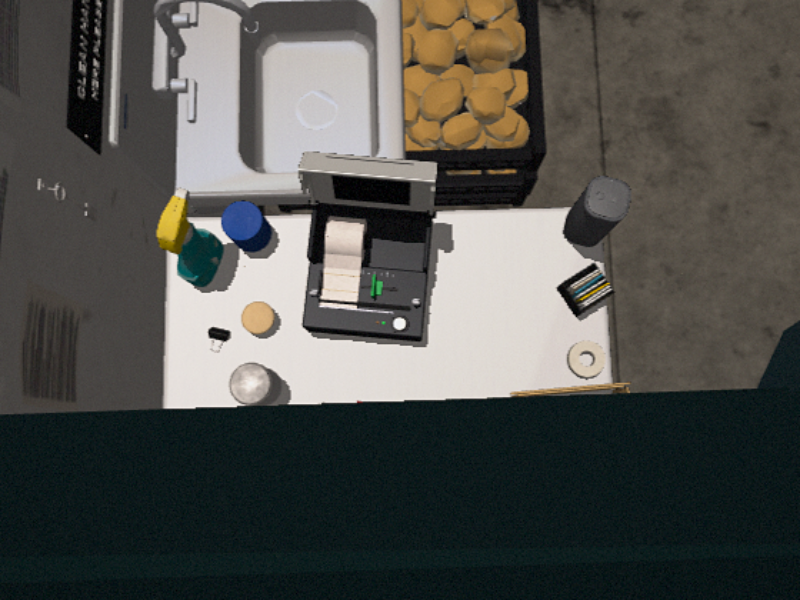

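The scene view shows the printer facing the robot with its cover leaning back. In the top view (800-px scale) the base spans about (303–432, 205–340), the green guide is at (376, 286), and the button at (400, 323). I'll enlarge this area.

Run:
```python
import numpy as np,cv2
a=np.load("top.npy")[100:245,200:315,::-1]
cv2.imwrite("pics/topc.png",cv2.resize(a,None,fx=4.1,fy=4.1,interpolation=cv2.INTER_CUBIC))
```

```text
(no output)
```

View pics/topc.png

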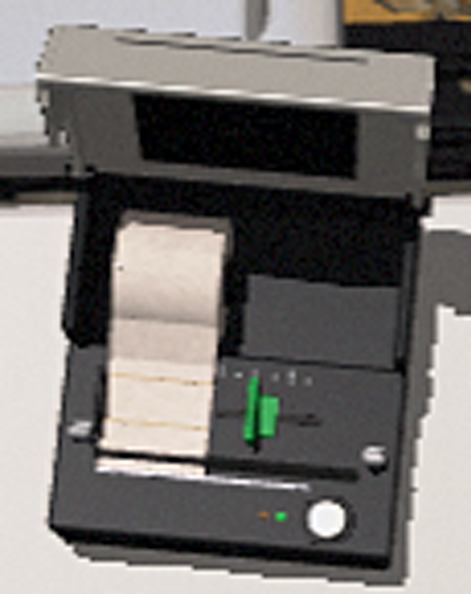

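The crop shows the button at (326,518), latch noses at (80,428) and (373,456), the guide fin top from (253,377) to (250,438), the label's right edge at about x=213, and the cover edge as the bright line from (40,75) to (432,108).

```bash
cat > h.py <<'E'
import numpy as np,json
from scipy.spatial.transform import Rotation as R
c=json.load(open("top.json"));C=np.array(c["xyz"]);Rc=R.from_quat(c["orientation"])
def top(px,py,z):
    u=200+px/4.1;v=100+py/4.1
    d=Rc.apply([(u-c["cx"])/c["fx"],(v-c["cy"])/c["fy"],1]);return C+d*(z-C[2])/d[2]
E
python3 - <<'E'
from h import *
from scipy.optimize import least_squares
P=dict(btn=(326,518,.075),nl=(80,428,.084),nr=(373,456,.084),fl=(52,524,.066),fr=(391,562,.066),fin1=(253,377,.089),fin2=(250,438,.089),lab=(213,400,.067),lab2=(207,460,.067),hl=(80,185,.1),hr=(412,205,.1))
W={k:top(*v) for k,v in P.items()}
for k,v in W.items(): print(k,v.round(4))
M=dict(nl=(-.07,.083),nr=(-.07,-.083),fl=(-.125,.098),fr=(-.125,-.098))
def f(p):
    c_,s=np.cos(p[2]),np.sin(p[2]);r=[]
    for k,(x,y) in M.items(): r+=[p[0]+c_*x-s*y-W[k][0],p[1]+s*x+c_*y-W[k][1]]
    r.append(c_*(W['btn'][0]-p[0])+s*(W['btn'][1]-p[1])+.106)
    return r
r=least_squares(f,[.7,0,0]);p=r.x;print(p,np.array(r.fun).round(4))
c_,s=np.cos(p[2]),np.sin(p[2])
for k,v in W.items():
    d=v[:2]-p[:2];print(k,'local',(c_*d[0]+s*d[1]).round(4),(-s*d[0]+c_*d[1]).round(4))
# cover: project edge for angles
for a in np.arange(1.3,1.95,.1):
    # shut edge rel hinge: (-.130,+.014) in (x,z); opening rotates up/back
    X=-.130*np.cos(a)+.014*np.sin(a);Z=.130*np.sin(a)+.014*np.cos(a)
    o=[]
    for y in(.098,-.098):
        x=.072+X;w=np.array([p[0]+c_*x-s*y,p[1]+s*x+c_*y,.104+Z]);q=Rc.inv().apply(w-C)
        u=q[0]/q[2]*c["fx"]+c["cx"];v=q[1]/q[2]*c["fy"]+c["cy"];o+=[(u-200)*4.1,(v-100)*4.1]
    print(a.round(2),(.072+X).round(3),(.104+Z).round(3),np.round(o))
E
```

```text
btn [0.4618 0.0231 0.075 ]
nl [0.5149 0.1594 0.084 ]
nr [ 0.4948 -0.0041  0.084 ]
fl [0.4635 0.1778 0.066 ]
fr [ 0.4371 -0.0127  0.066 ]
fin1 [0.5404 0.0618 0.089 ]
fin2 [0.5059 0.0641 0.089 ]
lab [0.5321 0.0859 0.067 ]
lab2 [0.4976 0.0898 0.067 ]
hl [0.6508 0.1567 0.1   ]
hr [ 0.6343 -0.0296  0.1   ]
[ 0.57429938  0.06766977 -0.12762567] [ 0.0005 -0.0005 -0.0005 -0.0016 -0.0007  0.003   0.0007 -0.0009  0.0001]
btn local -0.1059 -0.0586
nl local -0.0706 0.0834
nr local -0.0697 -0.0813
fl local -0.1239 0.0951
fr local -0.1258 -0.0972
fin1 local -0.0328 -0.0101
fin2 local -0.0674 -0.0122
lab local -0.0442 0.0127
lab2 local -0.0789 0.0122
hl local 0.0646 0.0981
hr local 0.0719 -0.0889
1.3 0.051 0.233 [ 42. 138. 431. 176.]
1.4 0.064 0.234 [ 45. 113. 433. 150.]
1.5 0.077 0.235 [ 48.  88. 436. 125.]
1.6 0.09 0.234 [ 52.  64. 438. 101.]
1.7 0.103 0.231 [ 56.  41. 441.  78.]
1.8 0.115 0.227 [ 60.  20. 443.  57.]
1.9 0.127 0.222 [ 64.   1. 445.  38.]
```

{"op": "step_arm", "data": {
  "plan": [
    [[0.09,0.18,0],[0,0,-0.03],0],
    [[0.18,0.36,0],[0,0,-0.06],0],
    [[0.27,0.54,0],[0,0,-0.09],0],
    [[0.36,0.72,0],[0,0,-0.12],0],
    [[0.45,0.93,0],[0,0,-0.142],0]
  ]
}}

```text
time_s: 0.6
tool_pos: [0.2495, -0.5234, 0.4043]
tcp_rot: [0.996, 0.085, -0.0, -0.0]
ft_force: [0.6, -0.3, 0.5]
opening: 0.0126
grip_force: 0.0
```

{"op": "step_arm", "data": {
  "plan": [
    [[0.09,0.18,0],[0,0,-0.03],0],
    [[0.18,0.36,0],[0,0,-0.06],0],
    [[0.27,0.54,0],[0,0,-0.09],0],
    [[0.36,0.72,0],[0,0,-0.12],0],
    [[0.45,0.93,0],[0,0,-0.142],0]
  ]
}}

```text
time_s: 1.1
tool_pos: [0.2946, -0.4304, 0.4044]
tcp_rot: [1.0, 0.01, -0.0, -0.0]
ft_force: [1.3, -0.2, -0.8]
opening: -0.0
grip_force: 0.0
```

{"op": "step_arm", "data": {
  "plan": [
    [[0.09,0.18,0],[0,0,-0.03],0],
    [[0.18,0.36,0],[0,0,-0.06],0],
    [[0.27,0.54,0],[0,0,-0.09],0],
    [[0.36,0.72,0],[0,0,-0.12],0],
    [[0.45,0.93,0],[0,0,-0.143],0]
  ]
}}

```text
time_s: 1.6
tool_pos: [0.3396, -0.3374, 0.4045]
tcp_rot: [0.998, -0.064, -0.0, -0.0]
ft_force: [0.3, 0.0, 0.5]
opening: -0.0001
grip_force: 0.0
```

{"op": "step_arm", "data": {
  "plan": [
    [[0.09,0.18,0],[0,0,0],0],
    [[0.18,0.36,0],[0,0,0],0],
    [[0.27,0.54,0],[0,0,0],0],
    [[0.36,0.72,0],[0,0,0],0],
    [[0.45,0.93,0],[0,0,0],0]
  ]
}}

```text
time_s: 2.1
tool_pos: [0.3846, -0.2445, 0.4045]
tcp_rot: [0.998, -0.064, -0.0, 0.0]
ft_force: [0.3, -0.2, 0.1]
opening: 0.0
grip_force: 0.0
```

{"op": "step_arm", "data": {
  "plan": [
    [[0.09,0.18,0],[0,0,0],0],
    [[0.18,0.36,0],[0,0,0],0],
    [[0.27,0.54,0],[0,0,0],0],
    [[0.36,0.72,0],[0,0,0],0],
    [[0.45,0.93,0],[0,0,0],0]
  ]
}}

```text
time_s: 2.6
tool_pos: [0.4295, -0.1515, 0.4045]
tcp_rot: [0.998, -0.064, -0.0, 0.0]
ft_force: [0.7, 0.1, 0.2]
opening: 0.0002
grip_force: 0.0
```

{"op": "step_arm", "data": {
  "plan": [
    [[0.09,0.18,0],[0,0,0],0],
    [[0.18,0.36,0],[0,0,0],0],
    [[0.27,0.54,0],[0,0,0],0],
    [[0.36,0.72,0],[0,0,0],0],
    [[0.45,0.92,0],[0,0,0],0]
  ]
}}

```text
time_s: 3.1
tool_pos: [0.4745, -0.0595, 0.4045]
tcp_rot: [0.998, -0.064, -0.0, 0.0]
ft_force: [0.5, -0.8, 0.0]
opening: -0.0
grip_force: 0.0
```

{"op": "step_arm", "data": {
  "plan": [
    [[0.09,0.18,0],[0,0,0],0],
    [[0.18,0.36,0],[0,0,0],0],
    [[0.27,0.54,-0.1],[0,0,0],0],
    [[0.36,0.72,-0.2],[0,0,0],0],
    [[0.45,0.92,-0.3],[0,0,0],0]
  ]
}}

```text
time_s: 3.6
tool_pos: [0.5196, 0.0324, 0.3742]
tcp_rot: [0.998, -0.064, -0.0, 0.0]
ft_force: [-0.1, -0.8, 0.3]
opening: 0.0001
grip_force: 0.0
```

{"op": "step_arm", "data": {
  "plan": [
    [[0,0,-0.2],[0,0,0],0],
    [[0,0,-0.4],[0,0,0],0],
    [[0,0,-0.6],[0,0,0],0],
    [[0,0,-0.8],[0,0,0],0],
    [[0,0,-0.9],[0,0,0],0]
  ]
}}

```text
time_s: 4.1
tool_pos: [0.5187, 0.032, 0.283]
tcp_rot: [0.998, -0.064, -0.001, 0.0]
ft_force: [-0.3, 0.1, 1.0]
opening: 0.0003
grip_force: 0.0
```

Run:
```python
from station import manip
import cv2
c=manip.camera("wrist");cv2.imwrite("pics/w1.png",cv2.resize(c["image"][:,:,::-1],(800,600)))
print(manip.get_state()["tool_pos"],c["tool_from_camera"],c["fx"])
```

```text
[0.51848012 0.03193202 0.28225989] [[-5.94340682e-04 -9.47556139e-01 -3.19588814e-01  8.19786581e-02]
 [ 9.99999814e-01 -6.06245421e-04 -6.22330950e-05  3.54885552e-04]
 [-1.34779904e-04 -3.19588791e-01  9.47556323e-01  3.01796689e-02]
 [ 0.00000000e+00  0.00000000e+00  0.00000000e+00  1.00000000e+00]] 325.19226210127806
```

View pics/w1.png

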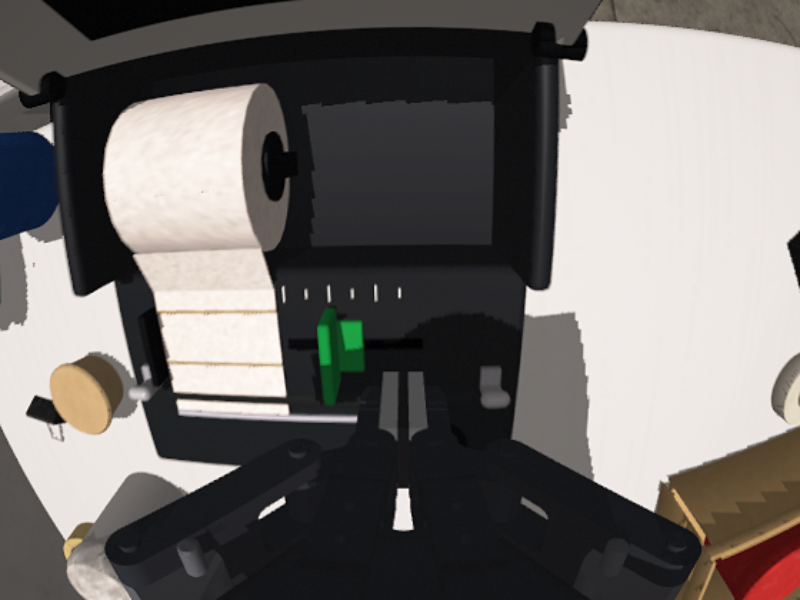

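The fingers stand just right of the green fin (fin at about (330,355), tips at about (403,375)), aligned with the printer. I'll descend and start pushing.

{"op": "step_arm", "data": {
  "plan": [
    [[0,0,-0.15],[0,0,0],0],
    [[0,0,-0.3],[0,0,0],0],
    [[0,0,-0.3],[0,0,0],0],
    [[0.007,0.05,-0.3],[0,0,0],0],
    [[0.013,0.1,-0.3],[0,0,0],0]
  ]
}}

```text
time_s: 4.65
tool_pos: [0.5212, 0.0423, 0.2557]
tcp_rot: [0.998, -0.064, 0.001, -0.0]
ft_force: [-0.4, -0.3, -0.2]
opening: 0.0004
grip_force: 0.0
```

{"op": "step_arm", "data": {
  "plan": [
    [[0.004,0.03,0],[0,0,0],0],
    [[0.008,0.06,0],[0,0,0],0],
    [[0.012,0.09,0],[0,0,0],0],
    [[0.015,0.12,0],[0,0,0],0],
    [[0.015,0.12,0],[0,0,0],0]
  ]
}}

```text
time_s: 5.15
tool_pos: [0.5224, 0.0543, 0.2549]
tcp_rot: [0.998, -0.063, 0.0, -0.0]
ft_force: [-1.2, 0.5, 0.3]
opening: 0.0002
grip_force: 0.2
```

Run:
```python
from station import manip
import cv2
s=manip.get_state();print(s["tool_pos"],s["ft_force"])
c=manip.camera("wrist");cv2.imwrite("pics/w2.png",cv2.resize(c["image"][170:320,130:410,::-1],(800,428)))
```

```text
[0.52236651 0.05433901 0.25490868] [-1.24405567  0.47043845  0.3299102 ]
```

View pics/w2.png

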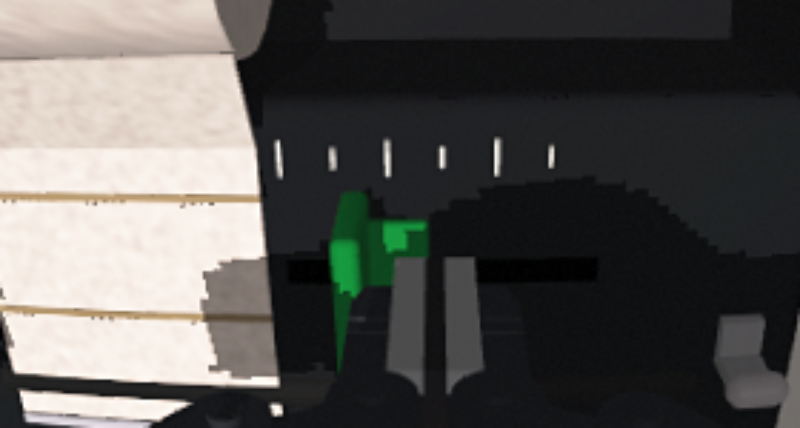

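The left finger is at the fin, with label gap still about 65 px. I'll continue pushing, slightly lower.

{"op": "step_arm", "data": {
  "plan": [
    [[0.003,0.02,-0.02],[0,0,0],0],
    [[0.006,0.04,-0.03],[0,0,0],0],
    [[0.008,0.06,-0.03],[0,0,0],0],
    [[0.01,0.08,-0.03],[0,0,0],0],
    [[0.01,0.08,-0.03],[0,0,0],0]
  ]
}}

```text
time_s: 5.7
tool_pos: [0.5231, 0.0624, 0.2516]
tcp_rot: [0.998, -0.063, -0.0, -0.0]
ft_force: [-0.3, -1.2, 0.4]
opening: -0.0001
grip_force: 0.1
```

{"op": "step_arm", "data": {
  "plan": [
    [[0.002,0.01,0],[0,0,0],0],
    [[0.003,0.02,0],[0,0,0],0],
    [[0.004,0.03,0],[0,0,0],0],
    [[0.005,0.04,0],[0,0,0],0],
    [[0.005,0.04,0],[0,0,0],0]
  ]
}}

```text
time_s: 6.2
tool_pos: [0.5236, 0.0662, 0.2517]
tcp_rot: [0.998, -0.064, -0.0, -0.0]
ft_force: [-0.7, -0.7, 0.5]
opening: 0.0001
grip_force: 0.3
```

{"op": "step_arm", "data": {
  "plan": [
    [[0.001,0.01,0],[0,0,0],0],
    [[0.002,0.02,0],[0,0,0],0],
    [[0.003,0.03,0],[0,0,0],0],
    [[0.004,0.03,0],[0,0,0],0],
    [[0.004,0.03,0],[0,0,0],0]
  ]
}}

```text
time_s: 6.7
tool_pos: [0.5239, 0.0687, 0.2517]
tcp_rot: [0.998, -0.064, -0.0, 0.0]
ft_force: [-1.0, -1.9, 0.1]
opening: -0.0003
grip_force: 1.2
```

Run:
```python
from station import manip
import cv2
s=manip.get_state();print(s["tool_pos"],s["ft_force"])
c=manip.camera("wrist");cv2.imwrite("pics/w3.png",cv2.resize(c["image"][170:320,130:410,::-1],(800,428)))
```

```text
[0.52393613 0.06867207 0.25166708] [-1.0164133  -1.86868803  0.14582469]
```

View pics/w3.png

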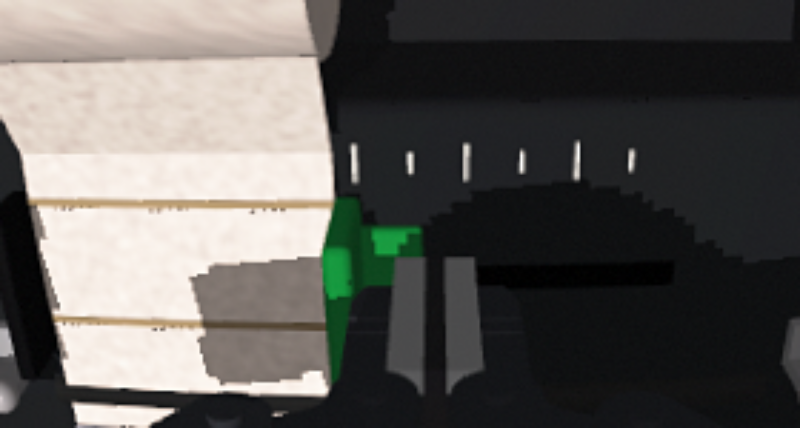

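The fin's left face now meets the label edge at about (328,300). I'll press a bit more to confirm the stop.

{"op": "step_arm", "data": {
  "plan": [
    [[0.001,0.01,0],[0,0,0],0],
    [[0.002,0.02,0],[0,0,0],0],
    [[0.003,0.03,0],[0,0,0],0],
    [[0.004,0.03,0],[0,0,0],0],
    [[0.004,0.03,0],[0,0,0],0]
  ]
}}

```text
time_s: 7.25
tool_pos: [0.5241, 0.0696, 0.2516]
tcp_rot: [0.998, -0.065, -0.001, 0.002]
ft_force: [-0.6, -9.0, 1.6]
opening: -0.0
grip_force: 4.1
```

Guide is on its stop (9 N, motion stalled). I'll back off and rise, then go over behind the cover.

{"op": "step_arm", "data": {
  "plan": [
    [[-0.01,-0.07,0],[0,0,0],0],
    [[-0.02,-0.14,0],[0,0,0],0],
    [[-0.02,-0.14,0.2],[0,0,0],0],
    [[-0.02,-0.14,0.5],[0,0,0],0],
    [[-0.02,-0.14,0.9],[0,0,0],0]
  ]
}}

```text
time_s: 7.75
tool_pos: [0.5219, 0.0583, 0.3416]
tcp_rot: [0.998, -0.063, -0.001, -0.0]
ft_force: [0.5, -0.1, -0.7]
opening: -0.0003
grip_force: 0.0
```

{"op": "step_arm", "data": {
  "plan": [
    [[0,0,0.3],[0,0,0],0],
    [[0,0,0.6],[0,0,0],0],
    [[0,0,0.9],[0,0,0],0],
    [[0,0,1.0],[0,0,0],0],
    [[0,0,1.0],[0,0,0],0]
  ]
}}

```text
time_s: 8.25
tool_pos: [0.5228, 0.0583, 0.443]
tcp_rot: [0.998, -0.063, 0.002, -0.001]
ft_force: [-0.2, 0.4, -1.1]
opening: 0.0002
grip_force: 0.0
```

{"op": "step_arm", "data": {
  "plan": [
    [[0,0,0.2],[0,0,0],0],
    [[0.1,0,0.4],[0,0,0],0],
    [[0.3,0,0.4],[0,0,0],0],
    [[0.6,0,0.4],[0,0,0],0],
    [[0.9,0,0.4],[0,0,0],0]
  ]
}}

```text
time_s: 8.75
tool_pos: [0.6131, 0.0582, 0.4798]
tcp_rot: [0.998, -0.063, -0.001, -0.0]
ft_force: [0.9, -0.2, -1.1]
opening: -0.0001
grip_force: 0.0
```

{"op": "step_arm", "data": {
  "plan": [
    [[0.2,0,0],[0,0,0],0],
    [[0.4,0,0],[0,0,0],0],
    [[0.6,0,0],[0,0,0],0],
    [[0.8,0,0],[0,0,0],0],
    [[1.0,0,0],[0,0,0],0]
  ]
}}

```text
time_s: 9.25
tool_pos: [0.7131, 0.0581, 0.4787]
tcp_rot: [0.998, -0.063, -0.002, 0.0]
ft_force: [0.2, 0.2, -0.6]
opening: -0.0003
grip_force: 0.0
```

{"op": "step_arm", "data": {
  "plan": [
    [[0.1,-0.05,0],[0,0,0],0],
    [[0.2,-0.1,0],[0,0,0],0],
    [[0.3,-0.11,0],[0,0,0],0],
    [[0.3,-0.11,0],[0,0,0],0],
    [[0.3,-0.11,0],[0,0,0],0]
  ]
}}

```text
time_s: 9.75
tool_pos: [0.7422, 0.0472, 0.4794]
tcp_rot: [0.998, -0.064, -0.002, -0.0]
ft_force: [-0.4, 0.2, 0.7]
opening: 0.0001
grip_force: 0.0
```

Run:
```python
from station import manip
import cv2
c=manip.camera("scene");cv2.imwrite("pics/s2.png",cv2.resize(c["image"][80:290,220:420,::-1],(571,600)))
```

```text
(no output)
```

View pics/s2.png

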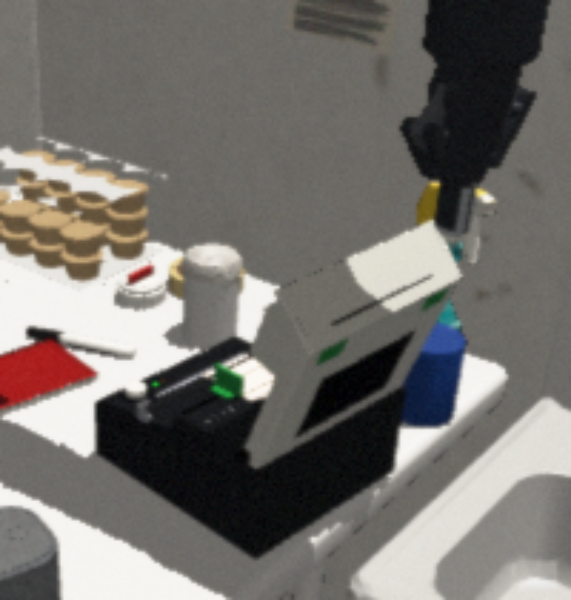

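The cover leans back with its flap on top as computed; the fingertips hang above and behind its middle. I'll descend behind it.

{"op": "step_arm", "data": {
  "plan": [
    [[0,0,-0.2],[0,0,0],0],
    [[0,0,-0.4],[0,0,0],0],
    [[0,0,-0.6],[0,0,0],0],
    [[0,0,-0.8],[0,0,0],0],
    [[0,0,-0.95],[0,0,0],0]
  ]
}}

```text
time_s: 10.3
tool_pos: [0.7417, 0.0473, 0.3852]
tcp_rot: [0.998, -0.063, -0.001, -0.0]
ft_force: [0.2, -0.5, -1.2]
opening: 0.0002
grip_force: 0.0
```

{"op": "step_arm", "data": {
  "plan": [
    [[-0.05,0.006,0],[0,0,0],0],
    [[-0.1,0.013,0],[0,0,0],0],
    [[-0.15,0.02,0],[0,0,0],0],
    [[-0.2,0.026,0],[0,0,0],0],
    [[-0.25,0.03,0],[0,0,0],0]
  ]
}}

```text
time_s: 10.8
tool_pos: [0.7171, 0.0501, 0.3878]
tcp_rot: [0.998, -0.064, 0.001, -0.0]
ft_force: [0.1, 0.9, 0.0]
opening: -0.0004
grip_force: 0.0
```

{"op": "step_arm", "data": {
  "plan": [
    [[-0.05,0.006,0],[0,0,0],0],
    [[-0.1,0.013,0],[0,0,0],0],
    [[-0.15,0.02,0],[0,0,0],0],
    [[-0.2,0.026,0],[0,0,0],0],
    [[-0.25,0.03,0],[0,0,0],0]
  ]
}}

```text
time_s: 11.3
tool_pos: [0.6922, 0.053, 0.3869]
tcp_rot: [0.998, -0.064, 0.0, -0.0]
ft_force: [1.9, -1.2, 0.4]
opening: -0.0001
grip_force: 0.6
```

{"op": "step_arm", "data": {
  "plan": [
    [[-0.05,0.006,0],[0,0,0],0],
    [[-0.1,0.013,0],[0,0,0],0],
    [[-0.15,0.02,0],[0,0,0],0],
    [[-0.2,0.026,0],[0,0,0],0],
    [[-0.25,0.03,0],[0,0,0],0]
  ]
}}

```text
time_s: 11.8
tool_pos: [0.6669, 0.0561, 0.3866]
tcp_rot: [0.998, -0.064, -0.0, -0.0]
ft_force: [0.8, 0.3, 1.3]
opening: -0.0001
grip_force: 0.3
```

{"op": "step_arm", "data": {
  "plan": [
    [[-0.05,0.006,0],[0,0,0],0],
    [[-0.1,0.013,0],[0,0,0],0],
    [[-0.15,0.02,0],[0,0,0],0],
    [[-0.2,0.026,0],[0,0,0],0],
    [[-0.25,0.03,0],[0,0,0],0]
  ]
}}

```text
time_s: 12.3
tool_pos: [0.6419, 0.0591, 0.3866]
tcp_rot: [0.998, -0.064, -0.0, -0.0]
ft_force: [0.0, 0.3, -0.4]
opening: 0.0001
grip_force: 0.2
```

{"op": "step_arm", "data": {
  "plan": [
    [[-0.05,0.006,0],[0,0,0],0],
    [[-0.1,0.013,0],[0,0,0],0],
    [[-0.15,0.02,0],[0,0,0],0],
    [[-0.2,0.026,0],[0,0,0],0],
    [[-0.25,0.03,0],[0,0,0],0]
  ]
}}

```text
time_s: 12.8
tool_pos: [0.617, 0.062, 0.3867]
tcp_rot: [0.998, -0.064, -0.0, 0.0]
ft_force: [0.9, 0.1, 0.2]
opening: -0.0002
grip_force: 0.0
```

{"op": "step_arm", "data": {
  "plan": [
    [[0,0,0.1],[0,0,0],0],
    [[0,0,0.2],[0,0,0],0],
    [[0,0,0.3],[0,0,0],0],
    [[0,0,0.3],[0,0,0],0],
    [[0,0,0.3],[0,0,0],0]
  ]
}}

```text
time_s: 13.3
tool_pos: [0.6176, 0.0619, 0.4172]
tcp_rot: [0.998, -0.064, 0.001, -0.0]
ft_force: [0.2, 0.3, -0.2]
opening: 0.0002
grip_force: 0.0
```

{"op": "step_arm", "data": {
  "plan": [
    [[0,0,0],[0,0,0],0],
    [[0,0,0],[0,0,0],0],
    [[0,0,0],[0,0,0],0],
    [[0,0,0],[0,0,0],0],
    [[0,0,0],[0,0,0],0]
  ]
}}

```text
time_s: 13.8
tool_pos: [0.6175, 0.062, 0.4166]
tcp_rot: [0.998, -0.064, -0.0, 0.0]
ft_force: [-0.1, 0.6, -0.3]
opening: -0.0
grip_force: 0.0
```

{"op": "step_arm", "data": {
  "plan": [
    [[0,0,0],[0,0,0],0],
    [[0,0,0],[0,0,0],0],
    [[0,0,0],[0,0,0],0],
    [[0,0,0],[0,0,0],0],
    [[0,0,0],[0,0,0],0]
  ]
}}

```text
time_s: 14.3
tool_pos: [0.6175, 0.062, 0.4167]
tcp_rot: [0.998, -0.064, 0.0, 0.0]
ft_force: [-0.1, -0.4, -0.7]
opening: -0.0002
grip_force: 0.0
```

{"op": "step_arm", "data": {
  "plan": [
    [[-0.17,0.02,0],[0,0,0],0],
    [[-0.34,0.04,0],[0,0,0],0],
    [[-0.51,0.06,0],[0,0,0],0],
    [[-0.68,0.08,0],[0,0,0],0],
    [[-0.87,0.11,0],[0,0,0],0]
  ]
}}

```text
time_s: 14.8
tool_pos: [0.5299, 0.0729, 0.4168]
tcp_rot: [0.998, -0.064, 0.0, 0.0]
ft_force: [-0.5, -0.0, -0.3]
opening: -0.0
grip_force: 0.0
```

Run:
```python
from station import manip
import cv2
s=manip.get_state();print(s["tool_pos"],s["ft_force"])
c=manip.camera("wrist");cv2.imwrite("pics/w4.png",cv2.resize(c["image"][:,:,::-1],(800,600)))
```

```text
[0.52994171 0.07287175 0.416821  ] [-0.48418755 -0.03486154 -0.28653474]
```

View pics/w4.png

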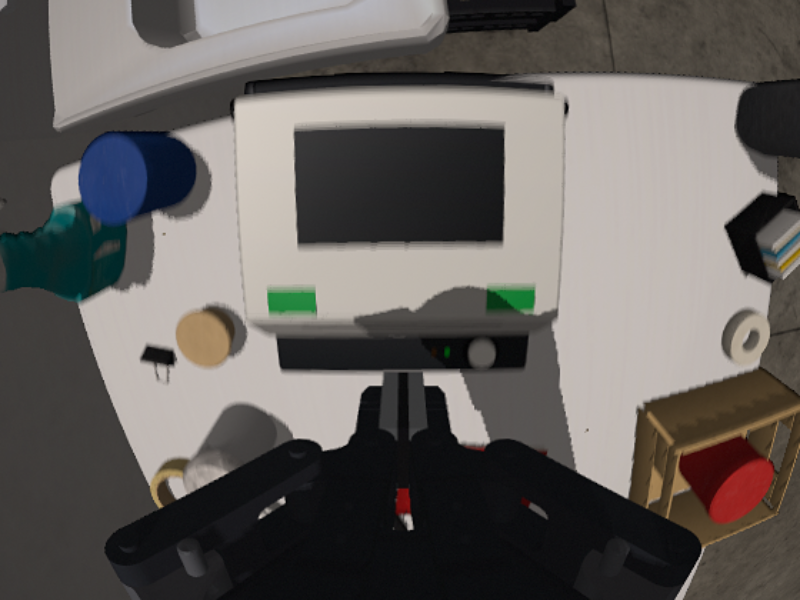

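The cover has sunk; green marks at (292,300) and (511,298), with the tool on their line. Going down to press.

{"op": "step_arm", "data": {
  "plan": [
    [[0,0,-0.2],[0,0,0],0],
    [[0,0,-0.4],[0,0,0],0],
    [[0,0,-0.6],[0,0,0],0],
    [[0,0,-0.8],[0,0,0],0],
    [[0,0,-1.0],[0,0,0],0]
  ]
}}

```text
time_s: 15.35
tool_pos: [0.5309, 0.0729, 0.3161]
tcp_rot: [0.998, -0.064, 0.0, -0.0]
ft_force: [0.8, 0.9, 0.4]
opening: -0.0004
grip_force: 0.0
```

{"op": "step_arm", "data": {
  "plan": [
    [[0,0,-0.04],[0,0,0],0],
    [[0,0,-0.08],[0,0,0],0],
    [[0,0,-0.12],[0,0,0],0],
    [[0,0,-0.16],[0,0,0],0],
    [[0,0,-0.2],[0,0,0],0]
  ]
}}

```text
time_s: 15.85
tool_pos: [0.5307, 0.073, 0.2977]
tcp_rot: [0.998, -0.064, 0.001, -0.0]
ft_force: [-4.5, 0.2, 8.4]
opening: 0.0002
grip_force: 4.2
```

{"op": "step_arm", "data": {
  "plan": [
    [[0,0,-0.01],[0,0,0],0],
    [[0,0,-0.02],[0,0,0],0],
    [[0,0,-0.03],[0,0,0],0],
    [[0,0,-0.04],[0,0,0],0],
    [[0,0,-0.04],[0,0,0],0]
  ]
}}

```text
time_s: 16.35
tool_pos: [0.5305, 0.0729, 0.2926]
tcp_rot: [0.998, -0.064, -0.0, 0.0]
ft_force: [0.3, -0.7, -0.2]
opening: -0.0002
grip_force: 0.0
```

{"op": "step_arm", "data": {
  "plan": [
    [[0,0,-0.01],[0,0,0],0],
    [[0,0,-0.02],[0,0,0],0],
    [[0,0,-0.03],[0,0,0],0],
    [[0,0,-0.03],[0,0,0],0],
    [[0,0,-0.03],[0,0,0],0]
  ]
}}

```text
time_s: 16.85
tool_pos: [0.5305, 0.0729, 0.2913]
tcp_rot: [0.998, -0.064, 0.0, -0.0]
ft_force: [-4.5, -0.5, 14.8]
opening: -0.0001
grip_force: 7.3
```

Latched: hard stop at tip z = 0.118 as predicted. Now to the button.

{"op": "step_arm", "data": {
  "plan": [
    [[0,0,0.2],[0,0,0],0],
    [[0,0,0.4],[0,0,0],0],
    [[-0.2,-0.1,0.4],[0,0,0],0],
    [[-0.45,-0.3,0.4],[0,0,0],0],
    [[-0.7,-0.5,0.4],[0,0,0],0]
  ]
}}

```text
time_s: 17.35
tool_pos: [0.4597, 0.0227, 0.3298]
tcp_rot: [0.998, -0.063, 0.0, -0.0]
ft_force: [0.7, -0.7, -0.2]
opening: 0.0004
grip_force: 0.0
```

Run:
```python
from station import manip
import cv2
s=manip.get_state();print(s["tool_pos"],s["ft_force"])
c=manip.camera("scene");cv2.imwrite("pics/s5.png",cv2.resize(c["image"][120:290,220:420,::-1],(706,600)))
```

```text
[0.45972111 0.02270632 0.32982564] [ 0.7039187  -0.71748577 -0.19734977]
```

View pics/s5.png

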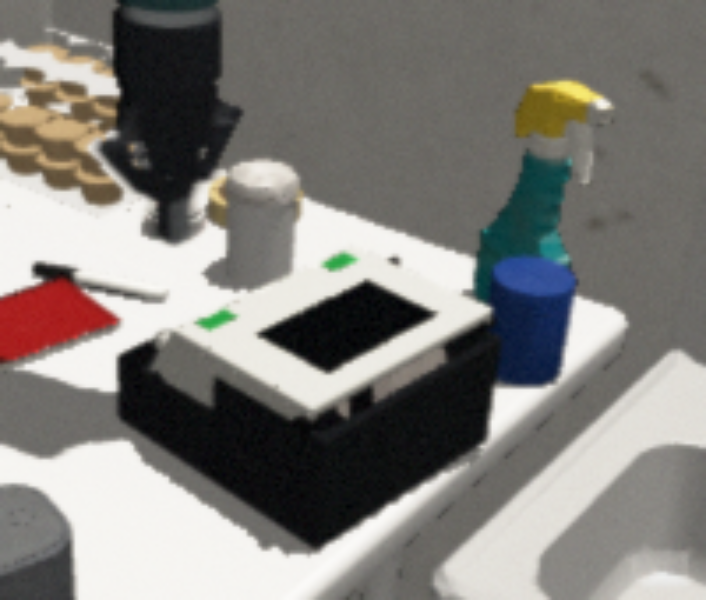

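The cover is shut flush, with the fingers above the ledge's right side. Pressing the button.

{"op": "step_arm", "data": {
  "plan": [
    [[0,0,-0.2],[0,0,0],0],
    [[0,0,-0.4],[0,0,0],0],
    [[0,0,-0.6],[0,0,0],0],
    [[0,0,-0.76],[0,0,0],0],
    [[0,0,-0.76],[0,0,0],0]
  ]
}}

```text
time_s: 17.9
tool_pos: [0.4599, 0.023, 0.2522]
tcp_rot: [0.998, -0.064, -0.002, 0.0]
ft_force: [-0.4, 0.2, 0.6]
opening: -0.0001
grip_force: 0.0
```

{"op": "step_arm", "data": {
  "plan": [
    [[0,0,-0.02],[0,0,0],0],
    [[0,0,-0.04],[0,0,0],0],
    [[0,0,-0.06],[0,0,0],0],
    [[0,0,-0.08],[0,0,0],0],
    [[0,0,-0.1],[0,0,0],0]
  ]
}}

```text
time_s: 18.4
tool_pos: [0.4608, 0.023, 0.2441]
tcp_rot: [0.998, -0.064, 0.001, -0.0]
ft_force: [-0.2, -0.9, 3.8]
opening: -0.0001
grip_force: 1.8
```

{"op": "step_arm", "data": {
  "plan": [
    [[0,0,-0.01],[0,0,0],0],
    [[0,0,-0.02],[0,0,0],0],
    [[0,0,-0.02],[0,0,0],0],
    [[0,0,-0.02],[0,0,0],0],
    [[0,0,-0.02],[0,0,0],0]
  ]
}}

```text
time_s: 18.9
tool_pos: [0.4608, 0.023, 0.2432]
tcp_rot: [0.998, -0.064, 0.001, -0.0]
ft_force: [-2.4, -0.8, 19.2]
opening: -0.0002
grip_force: 9.6
```

Bottomed out (19 N at tip z 0.070, full travel). Now lift clear.

{"op": "step_arm", "data": {
  "plan": [
    [[0,0,0.1],[0,0,0],0],
    [[0,0,0.3],[0,0,0],0],
    [[0,0,0.6],[0,0,0],0],
    [[0,0,0.9],[0,0,0],0],
    [[0,0,1.0],[0,0,0],0]
  ]
}}

```text
time_s: 19.4
tool_pos: [0.4609, 0.0229, 0.3441]
tcp_rot: [0.998, -0.064, 0.002, -0.0]
ft_force: [1.4, 0.4, 0.7]
opening: 0.0
grip_force: 0.0
```

{"op": "step_arm", "data": {
  "plan": [
    [[0,0,0],[0,0,0],0],
    [[0,0,0],[0,0,0],0],
    [[0,0,0],[0,0,0],0],
    [[0,0,0],[0,0,0],0],
    [[0,0,0],[0,0,0],0]
  ]
}}

```text
time_s: 19.9
tool_pos: [0.4603, 0.0229, 0.3409]
tcp_rot: [0.998, -0.064, -0.001, 0.0]
ft_force: [0.0, -0.1, -0.3]
opening: -0.0001
grip_force: 0.0
```

```bash
python3 -c "
from station import manip
print(manip.get_state()['tool_pos'],manip.hand_in())"
```

```text
the job is handed in; nothing more can be done
[0.46026813 0.02291992 0.34091446] None
```

The job is handed in, at about 20 s of the 51 s, with no verdict returned: by force and position readings, the guide is against the labels, the cover is latched, and the feed button was pressed fully down; its return was not checked after I lifted clear.

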